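Change the abrasive wheels on the spindle bed with the stop down

ROBOT

A 6-joint arm with a two-finger parallel gripper is mounted at the origin on the work surface. World frame = base frame: x ahead of the robot, y to its left, z up, the work surface at z = 0. Lengths are in m, angles in rad, forces in N, time in s.
With the tool pointing down it reaches from about 0.275 to 0.825 m from the base axis. Payload 4.9 kg.
Tool frame: the origin (TCP) lies midway between the tips of the shut fingers; the grasp point (between the pads) lies 19 mm behind it (bot.grip_depth is the distance from the TCP to the grasp point, in m); z points along the fingers, y is the line along which they close (so a half turn about z gives the same grasp; the last joint's range is limited). The gripper opens to 85 mm and grips with 20 to 120 N. Pads are 22 mm wide; open, the fingers measure 114 mm over their backs; the gripper's body (76 mm by 85 mm) begins 54 mm behind the grasp point. The pads swing forward as they close: fully open they stand 13 mm farther back than shut.
Start: joints at [-1.413, 0.326, -0.193, 1.052, 0, 1.437], TCP at [0.158, -0.527, 0.231] pointing down, gripper open.
Joint ranges: [-2.65, 2.65], [-0.97, 1.79], [-1.3, 1.35], [-1.93, 2.1], [-1.47, 1.37], [-3.14, 3.14]. Speed limits (rad/s): [2.57, 2.57, 3.14, 3.14, 3.14, 3.14].

INTERFACE

Orientations are given as a unit quaternion [w, x, y, z].
In Python, from cell import bot gives the robot as it stands. Calls block until the motion is done:
- bot.move_pose(position, orientation): joint-space move of the TCP to a pose.
- bot.move_linear(position, speed=0.15, rotation=None, until_force=None): straight line of the TCP; rotation=None keeps the orientation; speed is the mean speed in m/s. With until_force (N) it stops when the force on the tool has changed by that much, and returns True; else False.
- bot.goto_joints(angles): joint-space move.
- bot.set_gripper(opening, grasp_force=None): opening from 0.0 (shut) to 1.0 (fully open); grasp_force is the grip in N (None keeps the last); returns when the fingers have stopped.
- bot.wait(seconds).
- bot.solve_ik(position, orientation): joint angles nearest the present ones, or None.
- bot.camera(name): name is "side" or "top" or "wrist"; returns the picture (480x640x3 uint8, red, green, blue); there is no depth.
- bot.calibration(name): a dict with "mtx" (3x3 intrinsics, pixels), "k1" (the pictures are not rectified: a ray, as slopes to the right and down, at radius r is drawn at 1 + k1 r^2 times it, then the intrinsics apply), "extrinsics" (4x4, takes a point from world to camera coordinates); the wrist camera has in their place "hand_eye" (4x4, takes a point from camera to tool coordinates, whose origin is the TCP and whose axes are the flange's). Camera axes: x right, y down, z forward; pixel columns grow to the right and rows downward; lengths in m; the calibration is good to about 2 mm. A picture is of the moment at which its call begins: read the wrist's pose just before it. calibration takes no time and is no camera call.
A pose or a line that the arm cannot do raises bot.PlanningError and nothing moves.
- bot.close_job(): hands the job in; it is judged then, once.
Trained networks look in the newest picture that a camera, given by its name, has taken for a name from the list of things; names that differ only in an ending like _2 or _b are one class to them, and where a whole thing is asked for, a point or a joint stands for the part that bears it (a point fixed in the world has none). Each returns a list of dicts, best first, with "confidence" (0 to 1); they miss things now and then, are a little off and sometimes report something else, mostly with a low value. They report only what shows in the picture. A call takes as long as a camera call.
- bot.search_frame(camera, thing): "bbox" ([left, top, width, height] in pixels, round what is visible of it).
Readings, each from a call of its own:
- bot.read_clock(): time.
- bot.read_joint_positions(): joint angles.
- bot.read_joint_vel(): joint speeds.
- bot.read_joint_efforts(): joint torques, N m.
- bot.read_position(): TCP position.
- bot.read_tool_rot(): TCP orientation.
- bot.read_ft_force(): force on the tool from outside, world axes, zero at the start.
- bot.read_moment(): the same for the moment, N m.
- bot.read_gripper_width(): opening from 0.0 (shut) to 1.0 (fully open).
- bot.read_finger_force(): force on a finger pad.
Only numpy, scipy, OpenCV 4.12 (cv2) and the standard library are available. Lean on these libraries where they do the work, as an engineer would, in place of code of your own. Each camera call takes 0.05 s, during which the arm holds its last target. There are 200 camera calls.

TASK

Change the wheels: press the red stop button fully down first and leave it down while you handle wheels and pins. Clear the black worn wheels from the spindle bed into the orange scrap tray, then lay every pink, yellow or brown wheel flat in a seat of its own and push a blue-gripped pin through its bore, fully home in the socket beneath. When all that is done, turn the stop button clockwise until it is fully up again; leave the other things on the bench where they are.

Things in the scene. Friction and masses are not known exactly. Their poses are not given: they have to be found in the camera images.
- bed: green and silver spindle bed, a fixed plate 110 (x) by 320 (y) by 26 mm high, with three seats along its y axis at -105, 0, +105 mm. A seat is a round recess 65 mm across and 6 mm deep (floor 20 mm above the table) with a socket hole 18 mm in diameter, slightly chamfered, in the middle of its floor, straight down 20 mm through to the table. Origin: centre of the underside.
- seat0 (a point): centre of the recess floor of seat 0 of the bed, at the mouth of its socket hole, 20 mm above the table; z up
- seat1 (a point): centre of the recess floor of seat 1 of the bed, at the mouth of its socket hole, 20 mm above the table; z up
- seat2 (a point): centre of the recess floor of seat 2 of the bed, at the mouth of its socket hole, 20 mm above the table; z up
- wheel_pink: abrasive wheel, a thick solid pink ring: outer diameter 60 mm, 30 mm thick, bore 22 mm through, 160 g (may vary); both faces alike. Lies flat on the table at the start, or may be absent (then None). Origin: centre of the underside as it lies at the start; z along the bore.
- wheel_yellow: abrasive wheel, a thick solid yellow ring: outer diameter 60 mm, 30 mm thick, bore 22 mm through, 160 g (may vary); both faces alike. Lies flat on the table at the start, or may be absent (then None). Origin: centre of the underside as it lies at the start; z along the bore.
- wheel_brown: abrasive wheel, a thick solid brown ring: outer diameter 60 mm, 30 mm thick, bore 22 mm through, 160 g (may vary); both faces alike. Lies flat on the table at the start, or may be absent (then None). Origin: centre of the underside as it lies at the start; z along the bore.
- pin0: drive pin: round steel shaft 16 mm in diameter, 46 mm long, foot chamfered, below a blue cylindrical grip 26 mm in diameter and 40 mm tall (86 mm in all), 100 g. Origin: centre of the shaft's foot; z along the pin towards the grip (grip from 46 to 86 mm). Stands upright in a rack hole at the start, foot 10 mm above the table, grip clear above the wood.
- pin1: drive pin: round steel shaft 16 mm in diameter, 46 mm long, foot chamfered, below a blue cylindrical grip 26 mm in diameter and 40 mm tall (86 mm in all), 100 g. Origin: centre of the shaft's foot; z along the pin towards the grip (grip from 46 to 86 mm). Stands upright in a rack hole at the start, foot 10 mm above the table, grip clear above the wood.
- pin2: drive pin: round steel shaft 16 mm in diameter, 46 mm long, foot chamfered, below a blue cylindrical grip 26 mm in diameter and 40 mm tall (86 mm in all), 100 g. Origin: centre of the shaft's foot; z along the pin towards the grip (grip from 46 to 86 mm). Stands upright in a rack hole at the start, foot 10 mm above the table, grip clear above the wood.
- worn0: worn-out wheel, a black ring 60 mm in outer diameter, 24 mm thick, bore 22 mm, 120 g, lying unpinned in seat 0 of the bed at the start, or absent (then None). Origin: centre of the underside; z along the bore, up at the start.
- worn1: worn-out wheel, a black ring 60 mm in outer diameter, 24 mm thick, bore 22 mm, 120 g, lying unpinned in seat 1 of the bed at the start, or absent (then None). Origin: centre of the underside; z along the bore, up at the start.
- worn2: worn-out wheel, a black ring 60 mm in outer diameter, 24 mm thick, bore 22 mm, 120 g, lying unpinned in seat 2 of the bed at the start, or absent (then None). Origin: centre of the underside; z along the bore, up at the start.
- scrap_tray: fixed shallow orange plastic tray, open on top, 130 mm square and 25 mm high outside, walls and floor 5 mm thick. Origin: centre of the underside.
- rack: fixed wooden pin rack, a block 60 mm (x) by 190 mm (y) by 40 mm high, with three round holes 20 mm in diameter and 30 mm deep in a row along its y axis at y = -62, 0, +62 mm, one pin standing loosely in each. Origin: centre of the underside.
- stop_top (a point): centre of the top face of the red mushroom stop button, a cylinder 44 mm in diameter, 20 mm tall, on a stem, on a fixed yellow box 90 mm square and 55 mm high. Released, its top is 90 mm above the table and its underside 15 mm above the box; pressed, 8 mm lower. The point moves and turns with the button; z up.
- stop (a joint): how far the stop button is pressed, m: 0 up, 0.008 fully down. Pressing takes about 8 N; it stays down. It rides on a steep screw thread: going down it turns 0.9 rad anticlockwise seen from above (so press near the middle with closed fingertips, that it can turn); turning it 0.9 rad clockwise (about 0.05 N m) brings it fully up, where it stays.
- stop_turn (a joint): turn of the stop button, rad, always in step with joint stop: 0 released, 0.9 fully pressed (anticlockwise seen from above).
- whetstone: bystander: grey whetstone, 60 by 160 by 28 mm, lying near the robot. Origin: centre of the underside.
- oil_bottle: bystander: amber bottle with a red cap, 52 mm in diameter, 150 mm tall. Origin: centre of the underside.
- knife: bystander: knife with a dark wooden handle, 260 mm long, 16 mm high, lying beyond the bed. Origin: where blade and handle meet, on the table.
- tin: bystander: open steel tin, 68 mm in diameter, 70 mm tall. Origin: centre of the underside.
- wrench: bystander: steel wrench lying on the table, about 200 mm long. Origin: at its middle, on the table.
- brush: bystander: bench brush lying on the table, about 200 mm long. Origin: at its middle, on the table.

How it is judged:
By the outcome, as a careful person would: the job done as asked, in the order asked, and still so for the second after the job is handed in, with the robot touching nothing.
Of worn0, worn1, worn2 only 1 to 2 are there at a start; the rules pass over those that are not, and their reading is None.
Of wheel_pink, wheel_yellow, wheel_brown only 2 to 3 are there at a start; the rules pass over those that are not, and their reading is None.
At some moment in a run one of wheel_pink, wheel_yellow, wheel_brown may be knocked a few centimetres aside while the robot is not near it.
It also fails if it takes over 210 s, if anything falls off the work surface, if the arm or the gripper's body presses on something with over 40 N, if the wrist force passes 120 N, or if a joint passes its speed limit or range.

## Working session

There is one attempt and no reset: what is moved stays moved. The work goes in short steps, each a Python script; the robot and the scene stay as the last script left them, time stands still between calls to the robot, and variables do not carry over. Pictures are saved under pics/ and viewed, at most 14 in all, crops included, and the job is handed in when it is done.

```bash
ls; mkdir -p pics; python3 - <<'E'
from cell import bot
import cv2,json,numpy as np
for c in ("top","side","wrist"):
    cv2.imwrite(f"pics/{c}0.png",bot.camera(c)[:,:,::-1])
    k=bot.calibration(c);print(c,{a:np.round(b,4).tolist() for a,b in k.items()})
    if c!="wrist":
      for t in ["bed","wheel_pink","wheel_yellow","wheel_brown","pin0","worn0","scrap_tray","rack","stop_top","whetstone","oil_bottle","tin"]:
        print(t,[(np.round(d["bbox"]).tolist(),round(d["confidence"],2)) for d in bot.search_frame(c,t)][:4])
print(bot.read_clock(),bot.read_tool_rot())
E
```

```text
pics
top {'mtx': [[548.9585, 0.0, 326.7391], [0.0, 548.9585, 242.7504], [0.0, 0.0, 1.0]], 'k1': -0.082, 'extrinsics': [[0.0152, -0.9999, 0.0039, -0.0596], [-0.9895, -0.0156, -0.144, 0.5559], [0.144, -0.0017, -0.9896, 1.3993], [0.0, 0.0, 0.0, 1.0]]}
bed [([267.0, 204.0, 120.0, 39.0], 0.61)]
wheel_pink []
wheel_yellow [([166.0, 218.0, 25.0, 22.0], 0.96)]
wheel_brown [([277.0, 271.0, 23.0, 22.0], 0.66)]
pin0 [([264.0, 204.0, 121.0, 40.0], 0.65), ([366.0, 288.0, 10.0, 10.0], 0.48), ([338.0, 287.0, 17.0, 11.0], 0.44), ([390.0, 292.0, 10.0, 14.0], 0.4)]
worn0 [([355.0, 210.0, 20.0, 22.0], 0.94)]
scrap_tray [([414.0, 275.0, 53.0, 59.0], 0.81)]
rack [([335.0, 283.0, 73.0, 29.0], 0.57)]
stop_top [([422.0, 230.0, 23.0, 16.0], 0.57)]
whetstone [([198.0, 328.0, 66.0, 22.0], 0.7)]
oil_bottle [([201.0, 170.0, 22.0, 26.0], 0.63)]
tin [([402.0, 174.0, 29.0, 28.0], 0.56)]
side {'mtx': [[434.7365, 0.0, 321.7039], [0.0, 434.7365, 229.1356], [0.0, 0.0, 1.0]], 'k1': -0.0034, 'extrinsics': [[0.9807, -0.1953, -0.0046, -0.5274], [-0.1253, -0.6112, -0.7815, 0.1165], [0.1498, 0.767, -0.6239, 1.0381], [0.0, 0.
[... 447 characters left out ...]
0, 341.0, 82.0, 72.0], 0.7), ([360.0, 313.0, 24.0, 26.0], 0.41), ([320.0, 207.0, 83.0, 98.0], 0.38)]
rack [([273.0, 261.0, 34.0, 82.0], 0.75)]
stop_top [([360.0, 312.0, 20.0, 26.0], 0.76)]
whetstone [([215.0, 191.0, 30.0, 44.0], 0.93), ([282.0, 270.0, 11.0, 24.0], 0.72), ([357.0, 264.0, 27.0, 23.0], 0.39)]
oil_bottle [([349.0, 141.0, 24.0, 55.0], 0.77)]
tin [([281.0, 269.0, 11.0, 23.0], 0.26)]
wrist {'mtx': [[370.92, 0.0, 318.4954], [0.0, 370.92, 235.3077], [0.0, 0.0, 1.0]], 'k1': -0.0601, 'hand_eye': [[0.001, -0.9631, -0.2693, 0.0679], [1.0, 0.001, 0.0002, -0.0009], [0.0, -0.2693, 0.9631, -0.1417], [0.0, 0.0, 0.0, 1.0]]}
1.35 [-3.74556110e-06  9.89376111e-01  1.45378508e-01  1.24793315e-05]
```

```bash
python3 - <<'E'
import cv2
for c,(x,y,w,h) in (("top",(130,140,360,240)),("side",(190,130,260,290))):
    im=cv2.imread(f"pics/{c}0.png")[y:y+h,x:x+w]; s=2
    cv2.imwrite(f"pics/{c}0c.png",cv2.resize(im,None,fx=s,fy=s,interpolation=cv2.INTER_CUBIC))
E
```

```text
(no output)
```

View pics/top0c.png

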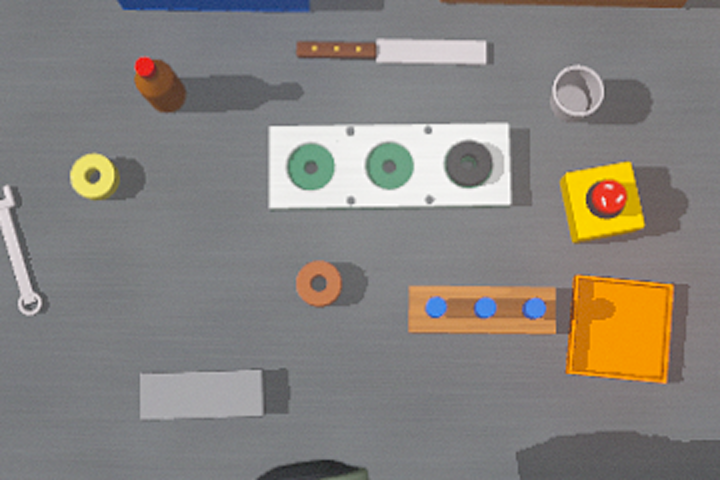

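View pics/side0c.png

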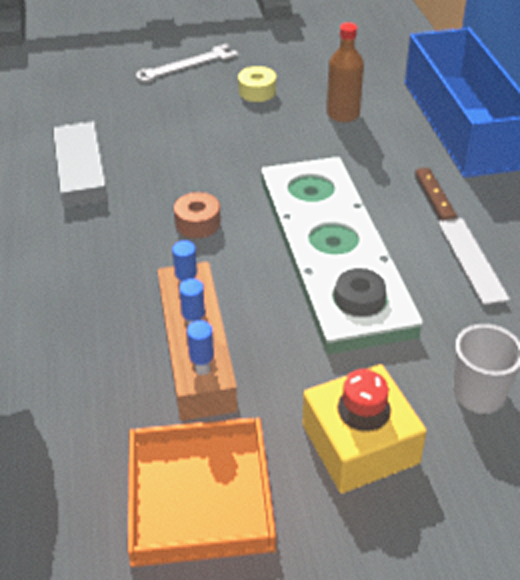

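Top picture: worn wheel only in seat 0 (full-frame px ~364,221). Yellow wheel at (177,228), brown at (289,282), no pink. Three pins stand at (348/372/397,294), the tray is at (440,304) and the stop at (433,239). The side view shows the same things.

```bash
cat > h.py <<'E'
from cell import bot
import cv2, numpy as np
from scipy.spatial.transform import Rotation as Ro
K={c:bot.calibration(c) for c in ("top","side","wrist")}
def q(yaw): return [0,np.cos(yaw/2),np.sin(yaw/2),0]      # tool down, closes along y at yaw 0
def cam2world(c,pose=None):
    if c!="wrist": return np.linalg.inv(K[c]["extrinsics"])
    p,w=pose; T=np.eye(4); T[:3,:3]=Ro.from_quat(np.roll(w,-1)).as_matrix(); T[:3,3]=p
    return T@K[c]["hand_eye"]
def rays(c,px,pose=None):
    k=K[c]; T=cam2world(c,pose)
    u=cv2.undistortPoints(np.float64(px).reshape(-1,1,2),k["mtx"],np.array([k["k1"],0,0,0.]))[:,0]
    return T[:3,3],np.c_[u,np.ones(len(u))]@T[:3,:3].T
def plane(c,px,z,pose=None):
    o,d=rays(c,px,pose); return (o+d*((z-o[2])/d[:,2])[:,None])[:,:2]
def proj(c,P,pose=None):
    k=K[c]; X=np.linalg.inv(cam2world(c,pose))
    return cv2.projectPoints(np.float64(P).reshape(1,3),cv2.Rodrigues(X[:3,:3])[0],X[:3,3],k["mtx"],np.array([k["k1"],0,0,0.]))[0].ravel()
def tri(*os):                                             # nearest point to rays (o,d)
    A=[];b=[]
    for o,d in os:
        d=d.ravel()/np.linalg.norm(d); M=np.eye(3)-np.outer(d,d); A.append(M); b.append(M@o)
    return np.linalg.lstsq(np.vstack(A),np.hstack(b),rcond=None)[0]
HSV={"blue":((95,90,40),(130,255,255)),"yellow":((18,70,60),(38,255,255)),"brown":((2,80,50),(17,255,255)),
     "red":((172,140,50),(184,255,255)),"green":((60,60,25),(95,255,255)),"black":((0,0,0),(180,90,62)),"orange":((8,170,80),(20,255,255))}
def blob(img,col,near,rmax=90):
    hs=cv2.cvtColor(img,cv2.COLOR_RGB2HSV); lo,hi=map(np.array,HSV[col])
    if col=="red": hs[...,0]=np.where(hs[...,0]<10,hs[...,0]+180,hs[...,0]); hi=np.array((190,255,255))
    m=cv2.inRange(hs,lo,hi); m=cv2.morphologyEx(m,cv2.MORPH_OPEN,np.ones((3,3)))
    cs=[c for c in cv2.findContours(m,cv2.RETR_EXTERNAL,cv2.CHAIN_APPROX_NONE)[0] if cv2.contourArea(c)>80]
    f=lambda c:np.linalg.norm(cv2.convexHull(c)[:,0].mean(0)-near)
    cs=sorted(cs,key=f)
    return cv2.convexHull(cs[0])[:,0].astype(float) if cs and f(cs[0])<rmax else None
def shot(name=None):
    pose=(bot.read_position(),bot.read_tool_rot()); im=bot.camera("wrist")
    if name: cv2.imwrite(f"pics/{name}.png",im[:,:,::-1])
    return im,pose
def over(xy,yaw,z=.2,off=0):                              # camera straight above xy (off: shift along tool x)
    c,s=np.cos(yaw),np.sin(yaw)
    bot.move_pose([xy[0]-(.068-off)*c,xy[1]-(.068-off)*s,z],q(yaw))
def circ(xy,col,z,name=None,rmax=90):                     # centre, equivalent diameter at plane z, image centre ray
    im,pose=shot(name); h=blob(im,col,proj("wrist",[*xy,z],pose),rmax)
    if h is None: return None
    w=plane("wrist",h,z,pose).astype(np.float32)*1000; M=cv2.moments(w.reshape(-1,1,2))
    c=np.array([M["m10"],M["m01"]])/M["m00"]/1000
    o,d=rays("wrist",[proj("wrist",[*c,z],pose)],pose)
    return c,2*np.sqrt(abs(M["m00"])/np.pi),(o,d)
E
python3 - <<'E'
from h import *
T={"yellow":[(166,218,25,22),(310,165,15,15)],"brown":[(277,271,23,22),(278,226,22,24)],"worn0":[(355,210,20,22),(359,264,25,24)],"stop":[(422,230,23,16),(360,312,20,26)],"rack":[(335,283,73,29)],"tray":[(414,275,53,59)],
"pinA":[(390,288.5,10,10),(285,293,11,20)],"pinB":[(366,288,10,10),(282,271,9,20)],"pinC":[(342,288,11,11),(276,250,9,20)],"bed":[(265,202,121,41)]}
for n,b in T.items():
    c=[np.array([[x+w/2,y+h/2]]) for x,y,w,h in b]
    print(n,"z=.05:",plane("top",c[0],.05).round(3)[0], "tri:",tri(*[rays(k,p) for k,p in zip(("top","side"),c)]).round(3) if len(c)>1 else "")
E
```

```text
yellow z=.05: [0.586 0.339] tri: [0.593 0.349 0.012]
brown z=.05: [0.452 0.046] tri: [0.457 0.049 0.007]
worn0 z=.05: [ 0.615 -0.15 ] tri: [ 0.621 -0.152  0.031]
stop z=.05: [ 0.572 -0.33 ] tri: [ 0.567 -0.324  0.079]
rack z=.05: [ 0.415 -0.168] tri: 
tray z=.05: [ 0.399 -0.347] tri: 
pinA z=.05: [ 0.426 -0.229] tri: [ 0.427 -0.227  0.065]
pinB z=.05: [ 0.426 -0.167] tri: [ 0.427 -0.165  0.067]
pinC z=.05: [ 0.424 -0.106] tri: [ 0.423 -0.105  0.075]
bed z=.05: [ 0.609 -0.047] tri:
```

```bash
python3 - <<'E'
from h import *
t0=bot.read_clock()
for n,xy,col,z in [("stop",(.568,-.324),"red",.09),("seat1",(.612,-.047),"green",.023)]:
  os=[]
  for yaw,off in ((0,0),(np.pi,0),(0,.07)):
    for y in (yaw,yaw-2*np.pi):
      try: over(xy,y,.2,off); break
      except bot.PlanningError as e: print(n,y,"plan",e)
    else: continue
    bot.wait(.3); r=circ(xy,col,z,f"{n}_{int(yaw)}_{int(off*100)}")
    if r is None: print(n,"none"); continue
    print(n,round(yaw,2),off,r[0].round(4),r[1].round(1))
    if yaw==0: os.append(r[2])
  if len(os)==2: print(" tri",tri(*os).round(4))
print(bot.read_clock()-t0, bot.read_joint_positions())
E
```

```text
stop 0 0 [ 0.5699 -0.3261] 42.4
stop 3.14 0 [ 0.5704 -0.3279] 42.4
stop 0 0.07 [ 0.5723 -0.3261] 43.1
 tri [ 0.57   -0.3262  0.0813]
seat1 0 0 [ 0.6157 -0.0444] 63.2
seat1 3.14 0 [ 0.6163 -0.0461] 63.2
seat1 0 0.07 [ 0.6164 -0.0444] 62.9
 tri [ 0.6157 -0.0444  0.0199]
15.058300000000001 [-1.96185895e-01  4.68546275e-01 -5.81315299e-02  1.04411341e+00
  7.76551780e-06  2.94532279e+00]
```

```bash
cat >> h.py <<'E'
B=np.array([.0003,-.0009])                                # wrist-camera correction at yaw 0, turns with the tool
def fix(c,yaw=0): return c+np.array([[np.cos(yaw),-np.sin(yaw)],[np.sin(yaw),np.cos(yaw)]])@B
def find(xy,col,z,yaw=0,h=.2,name=None,rmax=90):
    over(xy,yaw,h); bot.wait(.25); r=circ(xy,col,z,name,rmax)
    return None if r is None else (fix(r[0],yaw),r[1])
E
python3 - <<'E'
from h import *
S=(.5702,-.327)
bot.set_gripper(0.)
bot.move_pose([*S,.15],q(0)); bot.move_linear([*S,.1],.1)
print(bot.move_linear([*S,.0785],.02,until_force=22),bot.read_position().round(4) if hasattr(bot.read_position(),'round') else bot.read_position(),bot.read_ft_force())
bot.move_linear([*S,.15],.15); bot.set_gripper(1.)
print("stop",find(S,"red",.082,name="stop_p"))
bot.camera("wrist")
R={}
for n,xy,col,z in [("tray",(.399,-.35),"orange",.025),("worn0",(.62,-.15),"black",.044),("seat1",(.6165,-.0455),"green",.023),("seat2",(.6165,.0595),"green",.023),
  ("pinA",(.427,-.228),"blue",.096),("pinB",(.427,-.166),"blue",.096),("pinC",(.424,-.105),"blue",.096),("brown",(.457,.049),"brown",.03)]:
    print(n,find(xy,col,z,name="s_"+n))
print(bot.read_clock())
E
```

```text
False [ 0.5724 -0.3283  0.0817] [-1.00113138  1.39032915 14.57916458]
stop (array([ 0.56999158, -0.32711036]), np.float64(42.4882934057876))
tray (array([ 0.40412022, -0.35268859]), np.float64(145.09691327010427))
worn0 (array([ 0.61524814, -0.15133688]), np.float64(53.448452027096046))
seat1 (array([ 0.615866  , -0.04535534]), np.float64(63.16947533607363))
seat2 (array([0.61263365, 0.05965228]), np.float64(63.24017243936851))
pinA (array([ 0.42583439, -0.23059889]), np.float64(24.67066880839776))
pinB (array([ 0.42562998, -0.16862036]), np.float64(24.709165022706358))
pinC (array([ 0.42527118, -0.10660086]), np.float64(24.576839983015876))
brown (array([0.45706995, 0.0448025 ]), np.float64(58.68426519718868))
30.3
```

```bash
python3 - <<'E'
import cv2,numpy as np
f=lambda n:cv2.imread(f"pics/{n}.png")[230:460,200:440]
r=[np.hstack([f("stop_0_0"),f("stop_p"),f("s_worn0")]),np.hstack([f("s_seat1"),f("s_pinB"),f("s_brown")])]
cv2.imwrite("pics/m1.png",np.vstack(r))
E
```

```text
(no output)
```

View pics/m1.png

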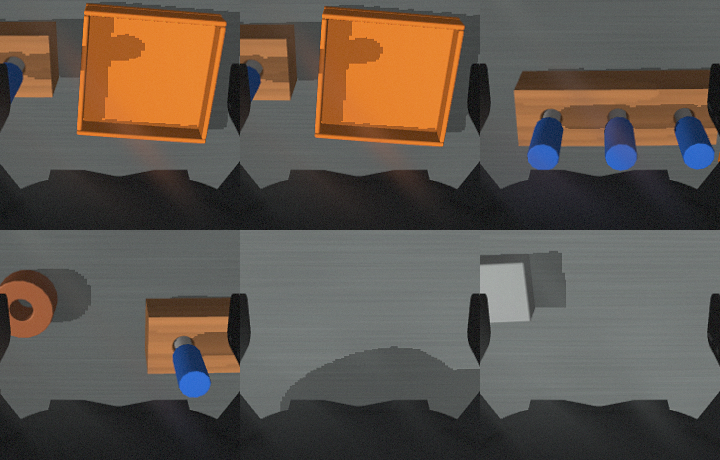

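```bash
python3 - <<'E'
import cv2,numpy as np
f=lambda n:cv2.imread(f"pics/{n}.png")[40:240,200:440]
r=[np.hstack([f("stop_0_0"),f("stop_p"),f("s_worn0")]),np.hstack([f("s_seat1"),f("s_pinB"),f("s_brown")])]
cv2.imwrite("pics/m2.png",np.vstack(r))
E
```

```text
(no output)
```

View pics/m2.png

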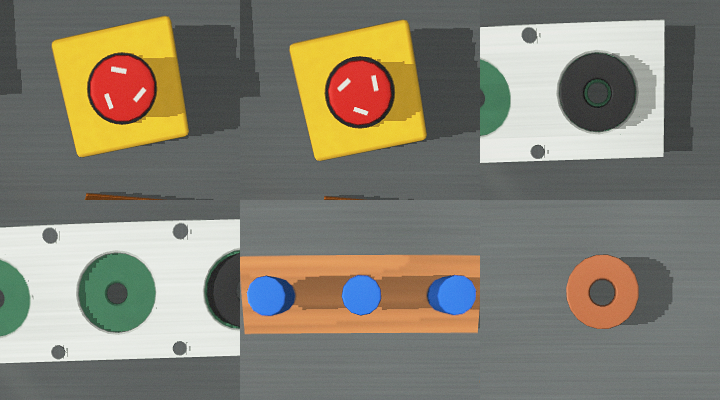

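Button is pressed: its white marks turned about 52° anticlockwise between the first two tiles. The worn wheel is at (317,131) in its frame, and the seat, pins and brown wheel are all centred. Next I clear the worn wheel.

```bash
cat >> h.py <<'E'
HSV["black"]=((0,0,0),(180,90,80))
def grab(xy,z,yaw=0,force=40,op=1.,clear=.16):
    bot.set_gripper(op); bot.move_pose([*xy,clear],q(yaw)); bot.move_linear([*xy,z+.02],.2)
    hit=bot.move_linear([*xy,z],.05,until_force=12); bot.set_gripper(0.,grasp_force=force)
    w=bot.read_gripper_width(); p=bot.read_position()
    bot.move_linear([*xy,clear],.15)
    print("grab hit",hit,"width mm",round(w*85,1),"after lift",round(bot.read_gripper_width()*85,1),"pad",bot.read_finger_force(),np.round(p,4))
E
python3 - <<'E'
from h import *
r=find((.6191,-.1503),"black",.044); print(r, bot.read_clock())
p=r[0] if abs(r[1]-59)<3 else np.array([.6185,-.1515])
grab(p,.026)
T=(.404,-.353)
bot.move_pose([*T,.16],q(0)); print(bot.move_linear([*T,.014],.12,until_force=10),bot.read_position())
bot.set_gripper(.85); bot.move_linear([*T,.16],.2)
print("tray worn",find(T,"black",.029,name="traychk"))
print("seat0",find((.6191,-.1503),"green",.023,name="seat0"))
print("brown",find((.457,.0448),"brown",.03), bot.read_clock())
E
```

```text
(array([ 0.61907173, -0.150353  ]), np.float64(59.27041452499574)) 31.6083
grab hit False width mm 57.9 after lift 57.8 pad 42.97207960858941 [ 0.6195 -0.1504  0.0268]
False [ 0.40448173 -0.35350157  0.01466773]
tray worn (array([ 0.38298753, -0.34875898]), np.float64(20.432255046944295))
seat0 (array([ 0.61903536, -0.15027952]), np.float64(63.25557868801643))
brown (array([0.45698187, 0.04474395]), np.float64(58.573510827729386)) 42.0417
```

```bash
python3 - <<'E'
from h import *
def wheel(p,seat):
    grab(p,.010)
    bot.move_pose([*seat,.16],q(0)); bot.move_linear([*seat,.05],.2)
    print(bot.move_linear([*seat,.0305],.04,until_force=8),bot.read_position())
    bot.set_gripper(.85); bot.move_linear([*seat,.16],.2)
S1=np.array([.6159,-.0454]); S2=np.array([.6127,.0597])
wheel((.457,.0447),S1)
print("brown@",find(S1,"brown",.05,name="w1"))
y=find((.59,.344),"yellow",.03,name="yel",rmax=150); print("yellow",y)
y=find(y[0],"yellow",.03); print("yellow",y)
wheel(y[0],S2)
print("yellow@",find(S2,"yellow",.05,name="w2"),bot.read_clock())
bot.set_gripper(1.)
for n,xy in [("pinA",(.4258,-.2306)),("pinB",(.4256,-.1686))]: print(n,find(xy,"blue",.096))
print(bot.read_clock())
import cv2
f=lambda n:cv2.imread(f"pics/{n}.png")[40:240,200:440]
cv2.imwrite("pics/m3.png",np.vstack([np.hstack([f("traychk"),f("seat0")]),np.hstack([f("w1"),f("w2")])]))
E
```

```text
grab hit False width mm 58.3 after lift 57.7 pad 43.06620458140969 [0.4572 0.0448 0.0107]
True [ 0.61570011 -0.04541949  0.03072623]
brown@ (array([ 0.61540947, -0.0455226 ]), np.float64(58.443377237677225))
yellow (array([0.59497933, 0.35049255]), np.float64(58.832050896171964))
yellow (array([0.59503779, 0.35047286]), np.float64(58.85202258320342))
grab hit False width mm 57.6 after lift 57.6 pad 43.136293943971395 [0.5956 0.3507 0.0108]
True [0.612514   0.05969587 0.03077498]
yellow@ (array([0.61224526, 0.0595861 ]), np.float64(58.68869536947436)) 66.2583
pinA (array([ 0.42582544, -0.23061326]), np.float64(24.69549744185527))
pinB (array([ 0.42559408, -0.16868008]), np.float64(24.65684554806943))
68.8083
```

View pics/m3.png

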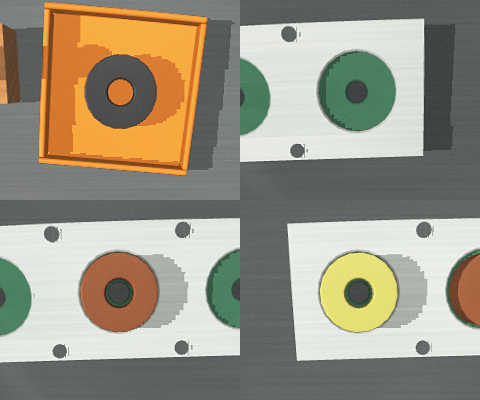

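Worn wheel is in the tray at tile px (120,92), seat 0 is clear, and brown and yellow lie centred in seats 1 and 2. Now the pins.

```bash
cat >> h.py <<'E'
def insert(xy,yaw,home=.058):
    xy=np.array(xy); bot.move_pose([*xy,.16],q(yaw)); bot.move_linear([*xy,.115],.15)
    c=xy+(xy-np.array(bot.read_position())[:2])
    for i,d in enumerate([(0,0)]+[(r*np.cos(a),r*np.sin(a)) for r in (.001,.002) for a in np.arange(0,6.2,np.pi/3)]):
        g=c+np.array(d)
        if i: bot.move_linear([*g,z+.001],.05)
        hit=bot.move_linear([*g,home-.002],.03,until_force=10); z=bot.read_position()[2]
        print("ins",i,hit,np.round(bot.read_position(),4),np.round(bot.read_ft_force(),1))
        if z<home+.003: return True
    return False
E
python3 - <<'E'
from h import *
Y=np.pi/2
grab((.4256,-.1687),.064,Y,force=40)
ok=insert((.6159,-.0454),Y); print(ok,bot.read_clock())
if ok:
    bot.set_gripper(.7); p=bot.read_position(); bot.move_linear([p[0],p[1],.16],.15)
    print(find((.6159,-.0454),"blue",.09,name="p1"))
E
```

```text
grab hit False width mm 24.7 after lift 25.0 pad 39.40009832382202 [ 0.4258 -0.1688  0.0643]
ins 0 True [ 0.6166 -0.0445  0.0583] [ 0.1 -0.2  5.5]
True 75.9083
(array([ 0.61642585, -0.04440727]), np.float64(24.648325937443982))
```

```bash
python3 - <<'E'
from h import *
Y=np.pi/2; S2=(.6127,.0597)
grab((.4258,-.2306),.064,Y,force=40)
ok=insert(S2,Y); print(ok,bot.read_clock())
if ok:
    bot.set_gripper(.7); p=bot.read_position(); bot.move_linear([p[0],p[1],.16],.15)
    print(find(S2,"blue",.09,name="p2"))
    a=find((.614,.007),"green",.023,name="mid"); im=bot.camera("side"); bot.camera("top")
    for t in ("wheel_pink","wheel_brown","wheel_yellow"): print(t,[(np.round(d["bbox"]).tolist(),round(d["confidence"],2)) for d in bot.search_frame("side",t)][:3],[(np.round(d["bbox"]).tolist(),round(d["confidence"],2)) for d in bot.search_frame("top",t)][:3])
    cv2.imwrite("pics/side1.png",cv2.resize(im[130:420,190:450,::-1],None,fx=2,fy=2,interpolation=cv2.INTER_CUBIC))
E
```

```text
grab hit False width mm 25.2 after lift 24.7 pad 39.42101776599884 [ 0.426  -0.2307  0.0642]
ins 0 True [0.613  0.0606 0.0583] [-0.1 -0.1  5.2]
True 86.925
(array([0.61270085, 0.06065243]), np.float64(24.468361830054995))
wheel_pink [] [([430.0, 291.0, 20.0, 23.0], 0.25)]
wheel_brown [([345.0, 236.0, 21.0, 23.0], 0.72)] [([319.0, 214.0, 8.0, 10.0], 0.56), ([318.0, 213.0, 19.0, 17.0], 0.44)]
wheel_yellow [([333.0, 209.0, 24.0, 23.0], 0.9)] []
```

View pics/side1.png

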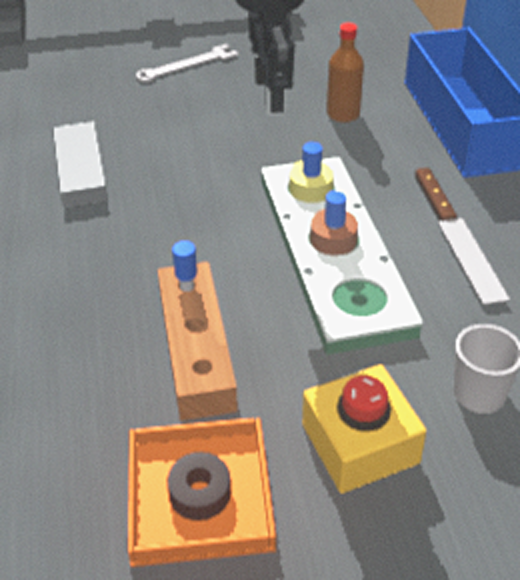

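Both pins are home with their grips on the wheels, the seat 0 end is empty, and the worn wheel is in the tray. Now I release the stop.

```bash
python3 - <<'E'
from h import *
h=cv2.cvtColor(cv2.imread("pics/top0.png"),cv2.COLOR_BGR2HSV); print("pink px",int(cv2.inRange(h,(135,50,80),(174,255,255)).sum()/255))
S=np.array([.570,-.3271]); Y=1.4
bot.set_gripper(1.); bot.move_pose([*S,.16],q(Y)); bot.move_linear([*S,.085],.15)
c=S+(S-np.array(bot.read_position())[:2])
print(bot.move_linear([*c,.066],.05,until_force=6), bot.read_position())
bot.set_gripper(0.,grasp_force=20); print("w",bot.read_gripper_width()*85)
for a in np.linspace(0,1,6)[1:]:
    bot.move_linear([*c,.066+.008*a],.01,rotation=q(Y-.95*a))
    print(np.round(bot.read_ft_force(),1),np.round(bot.read_moment(),2))
bot.set_gripper(1.); bot.move_linear([*c,.16],.15)
print("stop",find(S,"red",.09,name="stop_r"),bot.read_clock())
f=lambda n:cv2.imread(f"pics/{n}.png")[40:240,200:440]
cv2.imwrite("pics/m4.png",np.hstack([f("stop_0_0"),f("stop_p"),f("stop_r")]))
E
```

```text
pink px 204
False [ 0.56928034 -0.32703927  0.0656789 ]
w 42.91274427401707
[1.  0.  4.4] [ 0.1  -0.21 -0.06]
[1.2 0.9 5.5] [ 0.15 -0.23 -0.01]
[1.4 0.4 7. ] [ 0.2  -0.11 -0.04]
[1.  0.7 7. ] [ 0.29 -0.1  -0.  ]
[-1.8  1.2  6.6] [0.1  0.11 0.2 ]
stop (array([ 0.57004313, -0.327077  ]), np.float64(42.32148420170547)) 98.2917
```

View pics/m4.png

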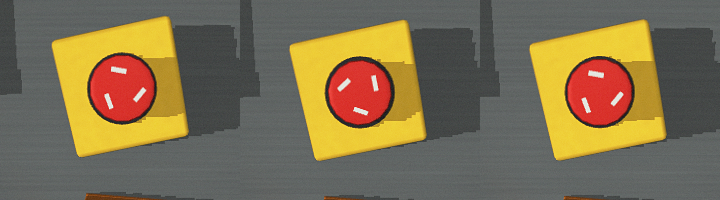

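```bash
python3 - <<'E'
import cv2,numpy as np
from scipy import ndimage as nd
h=cv2.cvtColor(cv2.imread("pics/top0.png"),cv2.COLOR_BGR2HSV); ys,xs=np.nonzero(cv2.inRange(h,(135,50,80),(174,255,255)))
print("pink at",np.median(xs),np.median(ys),xs.min(),xs.max(),ys.min(),ys.max())
for n in ("stop_0_0","stop_p","stop_r"):
    im=cv2.cvtColor(cv2.imread(f"pics/{n}.png"),cv2.COLOR_BGR2HSV)[80:180,280:360]
    m=(im[...,1]<110)&(im[...,2]>180); l,k=nd.label(m); c=[p for i,p in enumerate(nd.center_of_mass(m,l,range(1,k+1)),1) if (l==i).sum()>15]
    o=np.mean(c,0); print(n,len(c),np.sort([np.arctan2(-(p[0]-o[0]),p[1]-o[1]) for p in c]).round(3))
E
```

```text
pink at 49.0 433.0 0 437 57 458
stop_0_0 3 [-2.406 -0.337  1.763]
stop_p 3 [-1.524  0.586  2.668]
stop_r 3 [-2.397 -0.332  1.772]
```

View pics/top0.png

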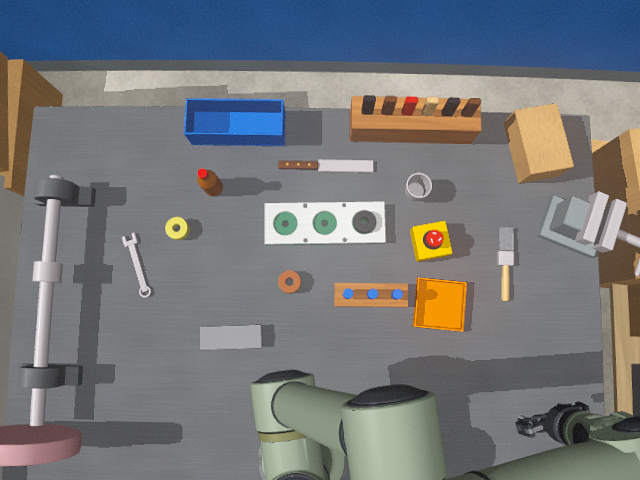

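The pink in the full top frame, at (40,445), is the big grindstone in the background. I'll check the area the arm hid at the start, and confirm the final state, before handing in.

```bash
python3 - <<'E'
from h import *
bot.move_pose([.45,.25,.25],q(0))
a=bot.camera("top"); b=bot.camera("side"); cv2.imwrite("pics/fin.png",np.hstack([a[140:480,120:520],b[100:440,60:460]])[:,:,::-1])
E
```

```text
(no output)
```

View pics/fin.png

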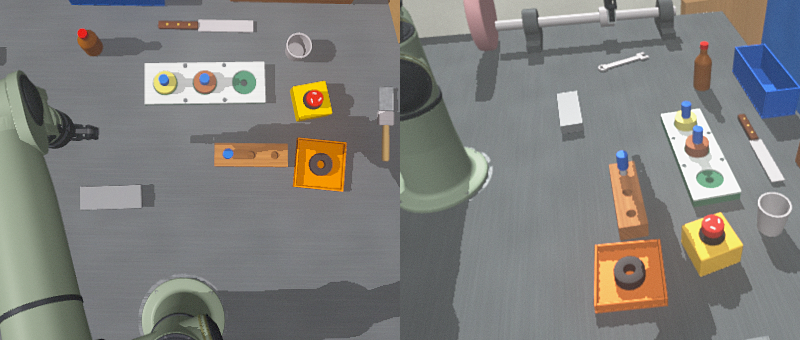

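The final picture shows no pink wheel anywhere: wheels pinned at (165,82) and (205,82), worn wheel in the tray at (320,163), button up, bystanders in place.

```bash
python3 -c "
from cell import bot
print(bot.read_clock(), bot.close_job())"
```

```text
the job is handed in; nothing more can be done
102.6917 None
```

The job is done and handed in at 102.7 s: the worn wheel is in the scrap tray, the brown and yellow wheels (no pink one was on the bench) are seated and pinned home, and the stop button is turned fully up again.

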